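# Lean the big vanity mirror against the tray's back wall

## Task

Take the larger of the two framed mirrors out of the little wooden rack on the aluminium tray and lean it against the middle of the tray's high back wall: short edge down on the tray floor, one face towards the wall, its upper part resting back on the wall's top edge at a steady slant of about 17 degrees from upright. Leave the small mirror and the white pill organiser standing in their slots.

Things in the scene. Friction and masses are not known exactly. Their poses are not given: they have to be found in the camera images.
- mirror_center (a point): Centre of the larger mirror: rigid plate, glass both sides in a steel frame, 90 mm wide (x), 10 thick (y), 130 tall (z, up), 0.2 kg; tallest thing in the rack. Starts loose and upright in one of 3 slots (15 mm wide, walls reach 34 mm above the tray floor, slot floor 4 mm above it); lifts straight out. Neighbours 56 mm away centre to centre along y, tops at most 89 mm above the tray floor.
- wall_mid (a point): Middle of the top front edge of the tray's upright back wall: fixed sheet 4 mm thick, 480 long, top 70 mm above the flat tray floor in front of it. x: level, square into the wall, away from the robot; y along the wall; z up. Wall free 90 mm either side; vials and a dish stand nearer its ends. A low shelf, with jars up to 185 mm above the table, begins 139 mm behind the wall face.
- small_mirror_center (a point): Centre of the smaller mirror of the same make, 70 mm wide (x), 10 mm thick (y), 85 mm tall (z), loose in another slot of the rack; to be left standing there.
- organiser_center (a point): Centre of a flat white plastic pill organiser with clear lids, 75 mm wide (x), 12 mm thick (y), 80 mm tall (z), loose in the remaining slot; to be left standing there.

How it is judged (in metres and radians):
At the end, for the whole second after the job is handed in: Larger mirror still, foot on the tray floor, leaning on the back wall 6-30 deg from upright, square to it within 12 deg; its centre within 40 mm of wall middle sideways, 0-30 mm before the wall face, 25 mm below to 4 mm above its top. Small mirror, organiser moved <25 mm, tilted <23 deg (angle between mirror_center's own z axis and vertical between 0.105 and 0.53 rad and x of mirror_center in the frame of wall_mid between -0.03 and 0 m and y of mirror_center in the frame of wall_mid between -0.04 and 0.04 m and z of mirror_center in the frame of wall_mid between -0.025 and 0.004 m and angle between the x axis of mirror_center and the y axis of wall_mid, either way round below 0.21 rad and linear speed of mirror below 0.02 m/s and distance of each of small_mirror_center, organiser_center from where it was at the start of the episode below 0.025 m and angle between each of small_mirror_center, organiser_center's own z axis and vertical below 0.4 rad); the robot touches nothing.
It also fails if it takes over 38 s, if anything falls off the work surface, if the arm or the gripper's body presses on something with over 40 N, if the wrist force passes 120 N, or if a joint passes its speed limit or range.

## Robot

A 6-joint arm with a two-finger parallel gripper is mounted at the origin on the work surface. World frame = base frame: x ahead of the robot, y to its left, z up, the work surface at z = 0. Lengths are in mm, angles in rad, forces in N, time in s.
With the tool pointing down it reaches from about 275 to 825 mm from the base axis. Payload 4.9 kg.
Tool frame: the origin (TCP) lies at the very end of the fingers, on their centre line; the grasp point (between the pads) lies manip.grip_point_offset behind it (manip.grip_point_offset is the distance from the TCP to the grasp point, in mm); z points along the fingers, y is the line along which they close (so a half turn about z gives the same grasp; the last joint's range is limited). The gripper opens to 85 mm and grips with 20 to 120 N. Pads are 22 mm wide; open, the fingers measure 114 mm over their backs; the gripper's body (76 mm by 85 mm) begins 54 mm behind the grasp point. The pads swing forward as they close: fully open they stand 13 mm farther back than shut.
Start: joints at [-0.134, 0.326, -0.193, 1.052, 0, 1.437], TCP at [550.017, 0.009, 231.281] pointing down, gripper open.
Joint ranges: [-2.65, 2.65], [-0.97, 1.79], [-1.3, 1.35], [-1.93, 2.1], [-1.47, 1.37], [-3.14, 3.14]. Speed limits (rad/s): [2.57, 2.57, 3.14, 3.14, 3.14, 3.14].

## Interface

Orientations are given as a 3x3 rotation matrix whose columns are the frame's x, y, z axes.
In Python, from workcell import manip gives the robot as it stands.
- The arm moves only by the tool jog_arm, never from a script. Its argument "plan" is a list of rows, each an object of numbers: "tx", "ty", "tz": the shift along the tool's x, y, z in mm; "wx", "wy", "wz": the turn, a rotation vector about the tool's x, y, z in degrees; "fingers": the opening, from 0 (shut) to 1 (fully open). A call has 1 to 5 rows; each row is the pose to reach, as a shift and turn from the pose commanded when the call began, along the tool's axes at that moment; what a row does not reach only later rows make up. A row lasts 1/8 s, in which the tool goes at most 62.5 mm and 10.7 degrees, less where a joint would pass 70% of its speed; a pose out of reach is approached as far as the arm can. A call with a gripper value outside its range is refused whole. The fingers move at their own pace and stop on an object; "force" is the grip in N (left out, the last holds). Time passes only in rows, so rows that repeat a pose let the fingers close. It gives the time, the measured TCP pose, the force, the opening and the grip force at its end, in the units of the state.
- manip.get_obs(): the state, without advancing time (a new reading comes with each control period).
- manip.camera(name): name is "scene" or "side" or "wrist"; returns (picture, depth): 420x560x3 uint8, red, green, blue; 420x560 float32, mm along the optical axis (not along the pixel's ray), 0 where there is no reading.
- manip.camera_model(name): a dict with "fx", "fy", "cx", "cy" (pixels), "k1" (the pictures are not rectified: a ray, as slopes to the right and down, at radius r is drawn at 1 + k1 r^2 times it, then the intrinsics apply), "R" (3x3) and "t" (3): a world point X has camera coordinates R X + t. Camera axes: x right, y down, z forward; pixel columns grow to the right and rows downward; lengths in mm; the calibration is good to about 2 mm. A picture is of the moment at which its call begins: read the wrist's pose just before it. camera_model takes no time and is no camera call; for the wrist camera it gives the pose at the moment of the call.
- manip.sign_off(): hands the job in; it is judged then, once.
The state is a dict: "t": time; "qpos": joint angles; "joint_velocities": joint speeds; "joint_efforts": joint torques, N m; "ee_pos": TCP position; "tool_rot": TCP orientation; "contact_force": force on the tool from outside, world axes, zero at the start; "wrist_torque": the same for the moment, N m; "grip_width": finger opening in mm; "finger_force": force on a finger pad.
Only numpy, scipy, OpenCV 4.12 (cv2) and the standard library are available. Lean on these libraries where they do the work, as an engineer would, in place of code of your own. Each camera call takes 0.05 s, during which the arm holds its last target. There are 200 camera calls.

## Working session

There is one attempt and no reset: what is moved stays moved. The work goes in short steps, Python scripts to look and compute and a tool call to move; the robot and the scene stay as the last step left them, time stands still between calls to the robot, and variables do not carry over. Pictures are saved under pics/ and viewed, at most 10 in all, crops included, and the job is handed in when it is done.

Besides the shell and the picture viewer there is one more tool, called after "Request:" in YAML: its name, and indented under it one key for each argument. jog_arm: Moves the arm, as the interface text tells. Its arguments: {"type":"object","properties":{"plan":{"type":"array","items":{"type":"object","properties":{"tx":{"type":"number"},"ty":{"type":"number"},"tz":{"type":"number"},"wx":{"type":"number"},"wy":{"type":"number"},"wz":{"type":"number"},"fingers":{"type":"number"}}}},"force":{"type":"number"}},"required":["plan"]}

```bash
mkdir -p pics; cat > h.py <<'E'
import numpy as np, cv2
from workcell import manip
def pts(name):
    m=manip.camera_model(name); im,d=manip.camera(name)
    return im,d,m
def rays(m,uv):
    K=np.array([[m['fx'],0,m['cx']],[0,m['fy'],m['cy']],[0,0,1.]])
    return cv2.undistortPoints(np.float64(uv).reshape(-1,1,2),K,np.array([m['k1'],0,0,0.])).reshape(-1,2)
def world(m,uv,z):
    r=rays(m,uv); X=np.c_[r,np.ones(len(r))]*np.asarray(z).reshape(-1,1)
    return (X-np.array(m['t']))@np.array(m['R'])
def cloud(d,m):
    v,u=np.mgrid[0:d.shape[0],0:d.shape[1]]
    return world(m,np.c_[u.ravel(),v.ravel()],d.ravel()).reshape(*d.shape,3)
def tri(obs):
    A=[];b=[]
    for m,uv in obs:
        r=rays(m,[uv])[0];R=np.array(m['R']);t=np.array(m['t'])
        for i in (0,1):
            A.append(R[i]-r[i]*R[2]); b.append(r[i]*t[2]-t[i])
    x=np.linalg.lstsq(np.array(A),np.array(b),rcond=None)
    return x[0]
E
python3 - <<'E'
from h import *
o=manip.get_obs();print(o,manip.grip_point_offset)
for n in("scene","side","wrist"):
    im,d,m=pts(n);np.savez(f"{n}0.npz",im=im,d=d,**m)
    cv2.imwrite(f"pics/{n}0.png",im[:,:,::-1]);print(n,m)
E
```

```text
{'t': 0.0, 'qpos': array([-1.34196597e-01,  3.26969942e-01, -1.93582818e-01,  1.05200583e+00,
        5.85426243e-06,  1.43660207e+00]), 'joint_velocities': array([ 0.00014041,  0.00033284, -0.00354008, -0.00034684, -0.00047376,
        0.00081013]), 'joint_efforts': array([-1.24197268e-03, -4.43398941e+01,  2.62443137e+01,  1.56443648e-02,
       -1.97191571e-04, -6.55614656e-06]), 'ee_pos': array([5.49414898e+02, 9.41108712e-02, 2.30488056e+02]), 'tool_rot': array([[ 2.55702778e-06,  9.99998476e-01, -1.74563198e-03],
       [ 9.99999971e-01, -2.13531826e-06,  2.41581678e-04],
       [ 2.41577582e-04, -1.74563254e-03, -9.99998447e-01]]), 'contact_force': array([ 0.78355794,  0.35329174, -0.72247704]), 'wrist_torque': array([-0.00800193, -0.01968546, -0.01482963]), 'finger_force': 0.0, 'grip_width': 85.23253849341476} 18.700000000000003
scene {'fx': 501.8573584158634, 'fy': 501.8573584158634, 'cx': 272.2043596138588, 'cy': 209.4766008225474, 'k1': -0.1694799794072129, 'R': array([[ 0.16160393,  0.98685316,  0.00223851],
       [ 0.79531597, -0.12889481, -0.59233322],
       [-0.58425738,  0.0975037 , -0.80568998]]), 't': array([ -73.90087341, -374.40441967, 1086.21444901])}
side {'fx': 389.8056117395411, 'fy': 389.8056117395411, 'cx': 275.03807441463266, 'cy': 210.2804206016754, 'k1': -0.01608853882861064, 'R': array([[ 0.80805902, -0.58906897, -0.00619469],
       [-0.44505206, -0.60354593, -0.6615595 ],
       [ 0.38596539,  0.53733608, -0.74986709]]), 't': array([-446.58625173,  337.82172479,  529.5412806 ])}
wrist {'fx': 323.42895948205376, 'fy': 323.42895948205376, 'cx': 282.6681972474904, 'cy': 214.37307577544848, 'k1': -0.049067551648120086, 'R': array([[ 9.99999122e-01,  1.95800243e-04, -1.31075806e-03],
       [ 6.08148754e-04, -9.46544548e-01,  3.22572547e-01],
       [-1.17753112e-03, -3.22573061e-01, -9.46543836e-01]]), 't': array([-549.25528067,  -43.29373538,  379.92181444])}
```

View pics/scene0.png

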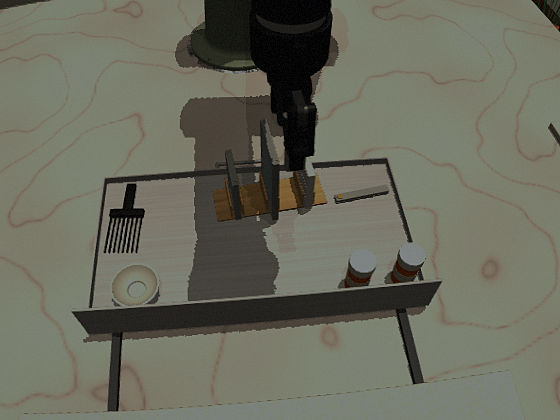

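View pics/side0.png

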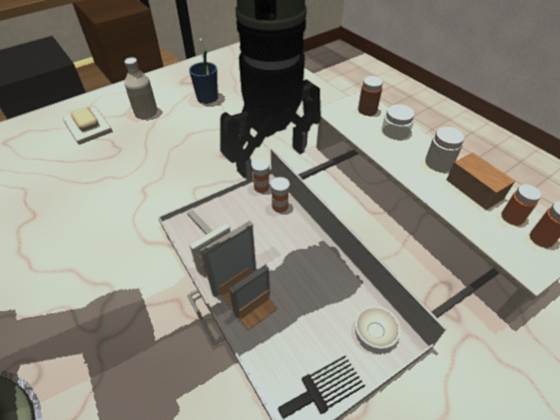

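View pics/wrist0.png

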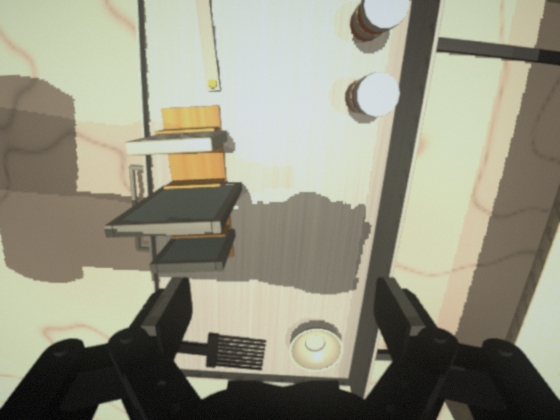

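The mirrors stand edge-on to the wall: organiser at wrist (178,145), large mirror at (175,208), small mirror at (195,252). The wall's top edge is at wrist column 380-440. In the scene view the large mirror's top is near (268,125), and in the side view it is near (232,240). Next I'll get positions from the depth clouds.

```bash
python3 - <<'E'
from h import *
C={}
for n in("scene","side","wrist"):
    z=np.load(f"{n}0.npz");C[n]=(cloud(z['d'],z),z['d'])
for n in C:
    P,d=C[n];Q=P[d>0]
    s=Q[(Q[:,0]>300)&(Q[:,0]<800)&(abs(Q[:,1])<300)&(Q[:,2]>-5)&(Q[:,2]<170)]
    h,e=np.histogram(s[:,2],bins=np.arange(-5,171,5));print(n,dict(zip(e.astype(int),h)))
P=C['wrist'][0]
for u in (90,115,150,180,210,235,260,300,340,365,380,400,420,430,445): print(u,[P[v,u].round().astype(int).tolist() for v in(60,145,190,208,225,250,300)])
im=cv2.imread('pics/wrist0.png')[90:300,90:450];s=cv2.imread('pics/side0.png')[130:340,150:450]
cv2.imwrite('pics/crop1.png',np.hstack([cv2.resize(im,(400,233)),cv2.resize(s,(400,233))]) if 0 else cv2.resize(im,None,fx=2.2,fy=2.2,interpolation=2))
cv2.imwrite('pics/crop2.png',cv2.resize(s,None,fx=2.6,fy=2.6,interpolation=2))
E
```

```text
scene {np.int64(-5): np.int64(23520), np.int64(0): np.int64(24814), np.int64(5): np.int64(931), np.int64(10): np.int64(24582), np.int64(15): np.int64(8992), np.int64(20): np.int64(2835), np.int64(25): np.int64(2356), np.int64(30): np.int64(1122), np.int64(35): np.int64(986), np.int64(40): np.int64(795), np.int64(45): np.int64(1004), np.int64(50): np.int64(782), np.int64(55): np.int64(759), np.int64(60): np.int64(772), np.int64(65): np.int64(780), np.int64(70): np.int64(804), np.int64(75): np.int64(858), np.int64(80): np.int64(2359), np.int64(85): np.int64(221), np.int64(90): np.int64(84), np.int64(95): np.int64(203), np.int64(100): np.int64(310), np.int64(105): np.int64(1360), np.int64(110): np.int64(60), np.int64(115): np.int64(45), np.int64(120): np.int64(43), np.int64(125): np.int64(46), np.int64(130): np.int64(40), np.int64(135): np.int64(39), np.int64(140): np.int64(37), np.int64(145): np.int64(345), np.int64(150): np.int64(11), np.int64(155): np.int64(0), np.int64(160): np.int64(0), np.int64(165): np.int64(0)}
side {np.int64(-5): np.int64(14635), np.int64(0): np.int64(12207), n
[... 3031 characters left out ...]
, [624, -159, 12]]
365 [[633, 126, 14], [640, 40, 14], [644, -11, 13], [646, -33, 14], [647, -54, 15], [650, -86, 15], [653, -151, 24]]
380 [[649, 126, 13], [656, 40, 14], [661, -11, 13], [661, -31, 19], [660, -48, 30], [658, -72, 45], [592, 0, 251]]
400 [[670, 127, 11], [666, 44, 50], [663, 4, 71], [662, -12, 80], [662, -28, 83], [699, -93, 0], [595, 10, 265]]
420 [[671, 121, 63], [707, 39, 0], [714, -14, 0], [717, -37, -1], [720, -59, 1], [724, -93, 1], [735, -168, 0]]
430 [[672, 118, 83], [718, 39, 0], [726, -14, 1], [730, -37, -1], [733, -59, 0], [739, -94, -2], [750, -169, -1]]
445 [[723, 129, 0], [736, 39, 0], [745, -15, -1], [748, -37, 0], [751, -59, 1], [757, -93, 1], [770, -168, 1]]
```

View pics/crop1.png

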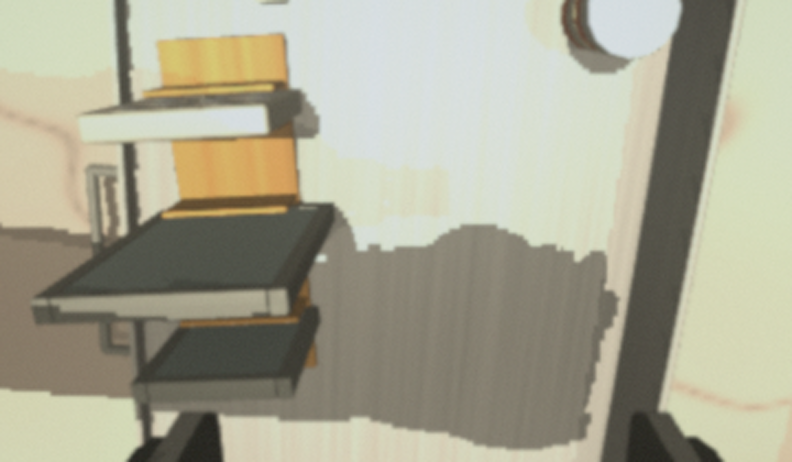

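View pics/crop2.png

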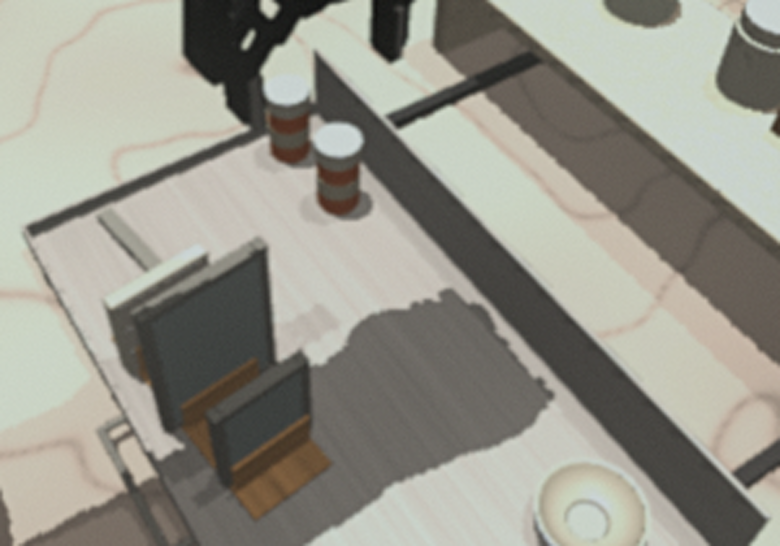

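```bash
python3 - <<'E'
from h import *
for n in("scene","side","wrist"):
    z=np.load(f"{n}0.npz");P=cloud(z['d'],z);Q=P[z['d']>0]
    x,y,h=Q.T
    s=Q[(h>140)&(h<153)&(x>390)&(x<530)&(abs(y)<40)]
    print(n,'mirror top z',np.median(s[:,2]),cv2.minAreaRect(s[:,:2].astype(np.float32)))
    for nm,a in(('small',(y<-30)&(y>-90)&(h>88)),('org',(y>35)&(y<90)&(h>88))):
        s=Q[a&(x>390)&(x<530)&(h<115)]; print(nm,np.median(s[:,2]),cv2.minAreaRect(s[:,:2].astype(np.float32)))
    s=Q[(h>80)&(h<88)&(x>640)&(x<690)];p=np.polyfit(s[:,1],s[:,0],1)
    r=s[abs(s[:,0]-np.polyval(p,s[:,1]))<8]
    print('walltop',len(s),p,np.median(r[:,2]),'y',np.percentile(r[:,1],[0.5,99.5]),'face spread',np.percentile(r[:,0]-np.polyval(p,r[:,1]),[3,50,97]))
    s=Q[(h>30)&(h<70)&(x>640)&(x<690)&(abs(y)<110)];
    if len(s)>50:
        p=np.polyfit(s[:,1],s[:,0],1);print('face',len(s),p,np.std(s[:,0]-np.polyval(p,s[:,1])))
    s=Q[(x>540)&(x<640)&(abs(y)<100)&(h<25)];print('floor',np.median(s[:,2]))
    for nm,a in(('obst',(h>90)&(h<190)&(x>550)&(x<720)&(abs(y)<230)),('shelf',(h>20)&(x>720)&(h<200)&(abs(y)<200))):
        s=Q[a]; print(nm,len(s), s.min(0).round() if len(s) else'',s.max(0).round() if len(s) else '')
E
```

```text
scene mirror top z 147.97308770576714 ((459.68304443359375, -4.782113075256348), (90.82457733154297, 10.39585018157959), 2.7378594875335693)
small 102.78423794058247 ((459.5431823730469, -60.88697052001953), (73.70418548583984, 10.271883964538574), 2.486328601837158)
org 97.40472124838317 ((471.65020751953125, 51.60370635986328), (39.64108657836914, 13.578195571899414), 4.941458225250244)
walltop 1677 [3.20964726e-02 6.60948805e+02] 83.3854765951244 y [-288.04490966  118.44053608] face spread [-5.12763491  1.75589099  7.70378418]
face 2397 [2.03313503e-02 6.65239164e+02] 7.45478640154242
floor 13.883926636496563
obst 0  
shelf 9536 [ 789. -200.  104.] [874. 200. 112.]
side mirror top z 147.2325166127676 ((458.6391296386719, -6.830441951751709), (90.02376556396484, 11.529058456420898), 2.3922512531280518)
small 101.84385778280847 ((458.81414794921875, -62.858970642089844), (70.22735595703125, 11.785736083984375), 2.67742657661438)
org 96.84885899063637 ((452.4161376953125, 48.477195739746094), (74.4193115234375, 14.805957794189453), 3.1220438480377197)
walltop 835 [4.28954053e-02 6.59
[... 232 characters left out ...]
 20.] [961. 200. 185.]
wrist mirror top z 147.51211783766746 ((458.12884521484375, -7.10394811630249), (89.99344635009766, 10.737016677856445), 2.6280505657196045)
small 102.11204900442779 ((458.1011047363281, -62.95542907714844), (69.72346496582031, 11.126102447509766), 2.095430612564087)
org 97.33434057612597 ((452.1482849121094, 48.72418212890625), (75.5550537109375, 13.29023551940918), 3.1997106075286865)
walltop 2360 [2.51746448e-02 6.59754977e+02] 83.31137214829087 y [-246.86731777  110.3093261 ] face spread [-5.79816209  3.31510943  7.75057587]
face 2882 [6.53619500e-02 6.63186883e+02] 0.3877910915916505
floor 13.751734327090588
obst 0  
shelf 5421 [ 791. -200.   92.] [858.  15. 110.]
```

Request:
jog_arm:
  plan:
    - {"tx":-1,"ty":-18,"tz":4,"wz":-10.5,"fingers":0.6}
    - {"tx":-3,"ty":-36,"tz":8,"wz":-21,"fingers":0.6}
    - {"tx":-4,"ty":-55,"tz":12,"wz":-31.5,"fingers":0.6}
    - {"tx":-5,"ty":-73,"tz":16,"wz":-42,"fingers":0.6}
    - {"tx":-6.5,"ty":-91.5,"tz":20,"wz":-52.5,"fingers":0.6}

```text
invalid input at $.plan[0]: expected keys tx, ty, tz, wx, wy, wz, fingers
```

Request:
jog_arm:
  plan:
    - {"wz":-10.5}
    - {"wz":-21}
    - {"wz":-31.5}
    - {"wz":-40.1}
    - {"wz":-40.1}

```text
invalid input at $.plan[0]: expected keys tx, ty, tz, wx, wy, wz, fingers
```

```bash
cat > look.py <<'E'
from h import *
import sys
o=manip.get_obs();print(o['t'],o['ee_pos'].round(1),o['tool_rot'].round(3).tolist(),o['qpos'].round(2),o['grip_width'],o['contact_force'].round(1))
for n in sys.argv[2:]:
    im,d,m=pts(n);np.savez(f"{n}_{sys.argv[1]}.npz",im=im,d=d,**m);cv2.imwrite(f"pics/{n}_{sys.argv[1]}.png",im[:,:,::-1])
E
python3 look.py 1 wrist; python3 - <<'E'
from h import *
z=np.load("wrist_1.npz");P=cloud(z['d'],z);Q=P[z['d']>0];x,y,h=Q.T
s=Q[(h>140)&(h<153)&(x>390)&(x<530)&(abs(y)<40)]
print(len(s),np.median(s[:,2]),cv2.minAreaRect(s[:,:2].astype(np.float32)))
z=np.load("scene0.npz")
print(world(z,[(440,283),(75,315)],1)) 
for uv in[(440,283),(75,313),(82,311),(436,283)]:
    r=rays(z,[uv])[0];R=z['R'];c=-R.T@z['t'];D=R.T@np.r_[r,1];print(uv,c+D*(83.5-c[2])/D[2])
E
```

```text
0.15 [549.6   0.  230.7] [[0.0, 1.0, -0.001], [1.0, -0.0, 0.0], [0.0, -0.001, -1.0]] [-0.13  0.33 -0.19  1.05 -0.    1.44] 85.40470220533736 [-0.1  0.4  0.9]
1727 147.556702292757 ((458.2396240234375, -6.960865020751953), (89.9383316040039, 10.744277954101562), 2.6476590633392334)
[[943.93171753 -80.82327502 652.65154633]
 [943.86465677 -81.57238088 652.60952043]]
(440, 283) [683.12874922 184.15210841  83.5       ]
(75, 313) [ 651.20473409 -284.19667388   83.5       ]
(82, 311) [ 649.58332599 -275.09470249   83.5       ]
(436, 283) [682.15560258 178.83532001  83.5       ]
```

Request:
jog_arm:
  plan:
    - {"tx":-1,"ty":-18,"tz":4,"wx":0,"wy":0,"wz":-10.5,"fingers":0.6}
    - {"tx":-3,"ty":-36,"tz":8,"wx":0,"wy":0,"wz":-21,"fingers":0.6}
    - {"tx":-4,"ty":-55,"tz":12,"wx":0,"wy":0,"wz":-31.5,"fingers":0.6}
    - {"tx":-5,"ty":-73,"tz":16,"wx":0,"wy":0,"wz":-42,"fingers":0.6}
    - {"tx":-6.5,"ty":-91.5,"tz":20,"wx":0,"wy":0,"wz":-52.5,"fingers":0.6}

```text
t: 0.82
ee_pos: [457.8, -6.5, 211.0]
tool_rot: [[-0.797, 0.604, -0.0], [0.604, 0.797, 0.0], [0.0, -0.0, -1.0]]
contact_force: [0.8, 0.7, 0.2]
grip_width: 51.4
finger_force: 0.0
```

Request:
jog_arm:
  plan:
    - {"tx":0,"ty":0,"tz":0,"wx":0,"wy":0,"wz":-10.5,"fingers":0.6}
    - {"tx":0,"ty":0,"tz":0,"wx":0,"wy":0,"wz":-21,"fingers":0.6}
    - {"tx":0,"ty":0,"tz":0,"wx":0,"wy":0,"wz":-31.5,"fingers":0.6}
    - {"tx":0,"ty":0,"tz":0,"wx":0,"wy":0,"wz":-40.1,"fingers":0.6}
    - {"tx":0,"ty":0,"tz":0,"wx":0,"wy":0,"wz":-40.1,"fingers":0.6}

```text
t: 1.45
ee_pos: [458.4, -6.5, 211.2]
tool_rot: [[-0.999, -0.044, -0.0], [-0.044, 0.999, 0.0], [0.0, 0.0, -1.0]]
contact_force: [0.7, 0.3, -0.5]
grip_width: 51.3
finger_force: 0.0
```

```bash
python3 look.py 1 wrist; python3 - <<'E'
from h import *
z=np.load("wrist_1.npz");P=cloud(z['d'],z);Q=P[z['d']>0];x,y,h=Q.T
s=Q[(h>140)&(h<153)&(x>390)&(x<530)&(abs(y)<40)]
print(len(s),np.median(s[:,2]),cv2.minAreaRect(s[:,:2].astype(np.float32)))
E
```

```text
1.45 [458.4  -6.5 211.2] [[-0.999, -0.044, -0.0], [-0.044, 0.999, 0.0], [0.0, 0.0, -1.0]] [-0.18  0.17 -0.45  0.95  0.   -0.22] 51.302570168884266 [ 0.7  0.3 -0.5]
1805 147.61499786384698 ((457.8172607421875, -7.042923450469971), (89.76525115966797, 9.809447288513184), 2.210867166519165)
```

View pics/wrist_1.png

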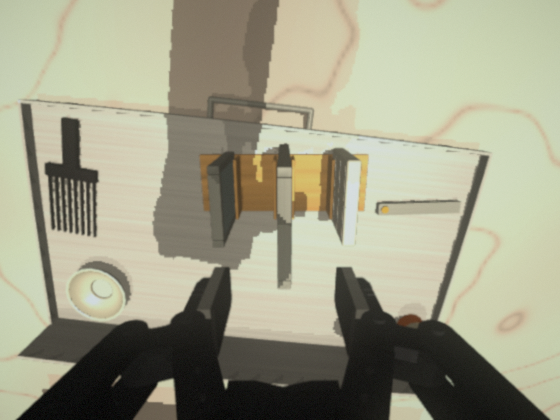

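The large mirror's top edge (column 285, rows 145-290) lies midway between the fingers at columns 220 and 348, and the neighbours are clear. Next I'll descend and grip.

Request:
jog_arm:
  plan:
    - {"tx":0,"ty":-0.5,"tz":25,"wx":0,"wy":0,"wz":0,"fingers":0.6}
    - {"tx":0,"ty":-0.5,"tz":50,"wx":0,"wy":0,"wz":0,"fingers":0.6}
    - {"tx":0,"ty":-0.5,"tz":75,"wx":0,"wy":0,"wz":0,"fingers":0.6}
    - {"tx":0,"ty":-0.5,"tz":100,"wx":0,"wy":0,"wz":0,"fingers":0.6}
    - {"tx":0,"ty":-0.5,"tz":100,"wx":0,"wy":0,"wz":0,"fingers":0.6}

```text
t: 2.12
ee_pos: [456.9, -6.7, 109.9]
tool_rot: [[-0.999, -0.044, -0.004], [-0.044, 0.999, 0.001], [0.004, 0.001, -1.0]]
contact_force: [-0.2, 0.2, 0.0]
grip_width: 51.2
finger_force: 0.0
```

Request:
jog_arm:
  plan:
    - {"tx":0,"ty":0,"tz":0,"wx":0,"wy":0,"wz":0,"fingers":0.3}
    - {"tx":0,"ty":0,"tz":0,"wx":0,"wy":0,"wz":0,"fingers":0}
    - {"tx":0,"ty":0,"tz":0,"wx":0,"wy":0,"wz":0,"fingers":0}
    - {"tx":0,"ty":0,"tz":0,"wx":0,"wy":0,"wz":0,"fingers":0}
    - {"tx":0,"ty":0,"tz":0,"wx":0,"wy":0,"wz":0,"fingers":0}
  force: 40

```text
t: 2.75
ee_pos: [459.5, -7.0, 112.3]
tool_rot: [[-0.999, -0.045, 0.002], [-0.045, 0.999, 0.0], [-0.002, -0.0, -1.0]]
contact_force: [0.1, 2.2, 7.2]
grip_width: 9.3
finger_force: 40.4
```

Request:
jog_arm:
  plan:
    - {"tx":0,"ty":0,"tz":-10,"wx":0,"wy":0,"wz":0,"fingers":0}
    - {"tx":0,"ty":0,"tz":-25,"wx":0,"wy":0,"wz":0,"fingers":0}
    - {"tx":0,"ty":0,"tz":-45,"wx":0,"wy":0,"wz":0,"fingers":0}
    - {"tx":0,"ty":0,"tz":-70,"wx":0,"wy":0,"wz":0,"fingers":0}
    - {"tx":0,"ty":0,"tz":-95,"wx":0,"wy":0,"wz":0,"fingers":0}

```text
t: 3.38
ee_pos: [458.0, -7.0, 207.2]
tool_rot: [[-0.999, -0.045, -0.001], [-0.045, 0.999, -0.0], [0.001, -0.0, -1.0]]
contact_force: [0.6, 0.0, -1.9]
grip_width: 9.3
finger_force: 39.3
```

```bash
python3 look.py 2 wrist side; python3 - <<'E'
from h import *
for n in("wrist","side"):
    z=np.load(n+"_2.npz");P=cloud(z['d'],z);Q=P[z['d']>0];x,y,h=Q.T
    s=Q[(h>110)&(h<250)&(x>405)&(x<425)&(abs(y)<40)]
    if len(s):print(n,len(s),np.percentile(s[:,2],[1,99]),np.percentile(s[:,1],[1,50,99]))
E
```

```text
3.375 [458.   -7.  207.2] [[-0.999, -0.045, -0.001], [-0.045, 0.999, -0.0], [0.001, -0.0, -1.0]] [-0.18  0.18 -0.46  0.94 -0.   -0.22] 9.334728004011426 [ 0.6  0.  -1.9]
wrist 2135 [120.17371114 243.74183891] [-15.25424079 -10.40797283  -5.46244155]
side 554 [118.10087687 246.29758531] [-16.03314808 -14.07614977  -6.17175179]
```

View pics/side_2.png

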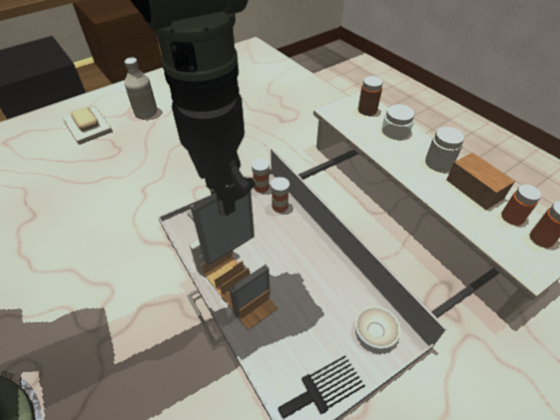

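The mirror is held upright at (225,225), and its neighbours still stand at (225,270) and (250,290). Now I'll carry it towards the wall while turning it.

Request:
jog_arm:
  plan:
    - {"tx":-25,"ty":-5,"tz":-10,"wx":0,"wy":0,"wz":5,"fingers":0}
    - {"tx":-55,"ty":-15,"tz":-10,"wx":0,"wy":0,"wz":15,"fingers":0}
    - {"tx":-85,"ty":-25,"tz":-10,"wx":0,"wy":0,"wz":25,"fingers":0}
    - {"tx":-115,"ty":-40,"tz":-10,"wx":0,"wy":0,"wz":35,"fingers":0}
    - {"tx":-140,"ty":-49.5,"tz":-10,"wx":0,"wy":0,"wz":45,"fingers":0}

```text
t: 4.1
ee_pos: [601.0, -50.6, 214.7]
tool_rot: [[-0.734, 0.679, -0.002], [0.679, 0.734, 0.0], [0.001, -0.001, -1.0]]
contact_force: [0.0, 0.1, -2.7]
grip_width: 9.1
finger_force: 39.3
```

Request:
jog_arm:
  plan:
    - {"tx":0,"ty":0,"tz":0,"wx":0,"wy":0,"wz":10.5,"fingers":0}
    - {"tx":0,"ty":0,"tz":0,"wx":0,"wy":0,"wz":21,"fingers":0}
    - {"tx":0,"ty":0,"tz":0,"wx":0,"wy":0,"wz":31.5,"fingers":0}
    - {"tx":0,"ty":0,"tz":0,"wx":0,"wy":0,"wz":42,"fingers":0}
    - {"tx":0,"ty":0,"tz":0,"wx":0,"wy":0,"wz":51.3,"fingers":0}

```text
t: 4.72
ee_pos: [599.8, -50.0, 214.7]
tool_rot: [[0.07, 0.998, -0.002], [0.998, -0.07, 0.0], [0.0, -0.002, -1.0]]
contact_force: [-0.2, -0.0, -2.5]
grip_width: 9.4
finger_force: 39.5
```

```bash
python3 look.py 3 wrist side scene; cat > plate.py <<'E'
from h import *
import sys
from scipy.spatial.transform import Rotation
o=manip.get_obs();T=o['tool_rot'];p=o['ee_pos']
for n in sys.argv[2:]:
    z=np.load(f"{n}_{sys.argv[1]}.npz");P=cloud(z['d'],z);Q=P[z['d']>0]
    L=(Q-p)@T   # tool coords
    f=(abs(L[:,1])<14)&(abs(L[:,0])<60)&(L[:,2]>-60)&(L[:,2]<115)&((abs(L[:,0])>20))&(Q[:,2]>35)
    s=L[f];print(n,len(s))
    if len(s)<100: continue
    print(' tool x',np.percentile(s[:,0],[.5,99.5]).round(1),'y',np.percentile(s[:,1],[1,50,99]).round(1),'z',np.percentile(s[:,2],[.5,99.5]).round(1))
    g=s[(s[:,2]>-20)&(s[:,2]<85)]
    m=np.median(g[:,1])
    for _ in range(4):
        c=np.linalg.lstsq(np.c_[g[:,0],g[:,2],np.ones(len(g))],g[:,1],rcond=None)[0]
        r=g[:,1]-np.c_[g[:,0],g[:,2],np.ones(len(g))]@c;k=abs(r)<max(1.5,1.5*np.std(r));g=g[k]
    print(' face y=',c.round(4),len(g),np.std(r).round(2))
    for a,b in((-42,-30),(-30,-21),(21,30),(30,42)):
        q=s[(s[:,0]>a)&(s[:,0]<b)]
        if len(q)>20:print(' ',a,b,'z',np.percentile(q[:,2],[1,99]).round(1))
E
python3 plate.py 3 wrist side scene
```

```text
4.725 [599.8 -50.  214.7] [[0.07, 0.998, -0.002], [0.998, -0.07, 0.0], [0.0, -0.002, -1.0]] [-0.21  0.43 -0.07  1.07 -0.    1.44] 9.448248909042958 [-0.2 -0.  -2.5]
wrist 3430
 tool x [-32.3  45.2] y [-4.8  0.2  5.2] z [-36.2  88. ]
 face y= [-6.882000e+00  1.910000e-02  3.088636e+02] 504 1.7
  -42 -30 z [-36.1 -33.7]
  -30 -21 z [-36.  -33.5]
  21 30 z [-36.1 -33.4]
  30 42 z [-36.1 -33.2]
side 1439
 tool x [-45.5  44.8] y [-5.1 -2.8  4.8] z [-36.1  93.3]
 face y= [ 0.0114  0.0049 -3.0422] 896 0.58
  -42 -30 z [-35.9  92.1]
  -30 -21 z [-35.9  91.9]
  21 30 z [ 0.2 92.3]
  30 42 z [-35.6  92.3]
scene 3209
 tool x [-42.6  46.9] y [-2.6  5.2  7.1] z [-36.6  92.9]
 face y= [9.0000e-04 3.1000e-03 5.1615e+00] 2218 0.65
  -42 -30 z [-36.3  91.7]
  -30 -21 z [-36.4  91.7]
  21 30 z [-36.1  91.9]
  30 42 z [-36.3  91.7]
```

Request:
jog_arm:
  plan:
    - {"tx":1,"ty":15,"tz":0,"wx":5,"wy":0,"wz":0,"fingers":0}
    - {"tx":2,"ty":30,"tz":5,"wx":10,"wy":0,"wz":0,"fingers":0}
    - {"tx":4,"ty":45,"tz":20,"wx":17,"wy":0,"wz":0,"fingers":0}
    - {"tx":4,"ty":51,"tz":45,"wx":17,"wy":0,"wz":0,"fingers":0}
    - {"tx":4,"ty":51,"tz":70,"wx":17,"wy":0,"wz":0,"fingers":0}

```text
t: 5.5
ee_pos: [652.4, -49.4, 142.7]
tool_rot: [[0.062, 0.954, -0.294], [0.998, -0.059, 0.019], [0.001, -0.294, -0.956]]
contact_force: [0.5, 0.0, -2.2]
grip_width: 9.6
finger_force: 40.0
```

```bash
python3 look.py 4 wrist side scene; python3 plate.py 4 side scene; python3 - <<'E'
from h import *
for n in("wrist","side","scene"):
    z=np.load(n+"_4.npz");P=cloud(z['d'],z);Q=P[z['d']>0];x,y,h=Q.T
    w=x-.0654*y
    s=Q[(h>35)&(h<78)&(y>-140)&(y<30)&(w>655)&(w<671)]
    if len(s)>50: p=np.polyfit(s[:,1],s[:,0],1);print(n,len(s),p,np.polyval(p,-50),np.std(s[:,0]-np.polyval(p,s[:,1])))
E
```

```text
5.5 [652.4 -49.4 142.7] [[0.062, 0.954, -0.294], [0.998, -0.059, 0.019], [0.001, -0.294, -0.956]] [-0.17  0.84  0.42  1.44 -0.03  1.46] 9.572926247449365 [ 0.5  0.  -2.2]
side 1589
 tool x [-44.5  44.8] y [-4.6 -1.6  5.2] z [-31.9  97.5]
 face y= [ 0.0074  0.0124 -2.0509] 1018 0.74
  -42 -30 z [-31.4  96.3]
  -30 -21 z [-31.9  96.5]
  21 30 z [-18.6  96.4]
  30 42 z [-20.4  95.7]
scene 917
 tool x [-42.5  47. ] y [-2.4  5.6  7. ] z [-35.3  94.8]
 face y= [-2.8000e-03  1.8000e-03  5.6794e+00] 649 0.49
  -42 -30 z [-34.4  94.6]
  -30 -21 z [-30.1  93.3]
  21 30 z [ 8.1 95.4]
  30 42 z [-34.9  92.7]
wrist 1582 [6.87462788e-02 6.67010468e+02] 663.5731545431228 0.10171398424580173
side 449 [7.62280759e-02 6.63732748e+02] 659.9213437625851 0.574028533846061
scene 1616 [6.45433564e-02 6.67241378e+02] 664.0142099015095 0.4984845318747393
```

View pics/side_4.png

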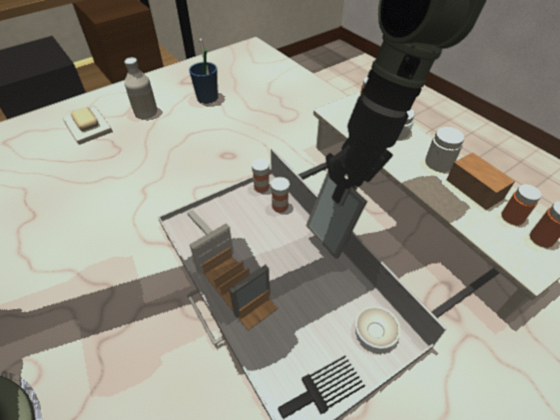

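The tilted mirror is at (335,215), just in front of the wall and clear of the vials and dish. The rack items still stand. Next is a descent with a small margin.

Request:
jog_arm:
  plan:
    - {"tx":0,"ty":3,"tz":10,"wx":0,"wy":0,"wz":0,"fingers":0}
    - {"tx":0,"ty":6,"tz":20,"wx":0,"wy":0,"wz":0,"fingers":0}
    - {"tx":0,"ty":9,"tz":29,"wx":0,"wy":0,"wz":0,"fingers":0}
    - {"tx":0,"ty":10,"tz":32.5,"wx":0,"wy":0,"wz":0,"fingers":0}
    - {"tx":0,"ty":10,"tz":32.5,"wx":0,"wy":0,"wz":0,"fingers":0}

```text
t: 6.28
ee_pos: [651.6, -49.4, 112.0]
tool_rot: [[0.064, 0.954, -0.292], [0.998, -0.062, 0.019], [0.0, -0.293, -0.956]]
contact_force: [-0.3, 0.6, -2.0]
grip_width: 9.6
finger_force: 39.9
```

Request:
jog_arm:
  plan:
    - {"tx":0,"ty":0.6,"tz":1.9,"wx":0,"wy":0,"wz":0,"fingers":0}
    - {"tx":0,"ty":0.6,"tz":1.9,"wx":0,"wy":0,"wz":0,"fingers":0}

```text
t: 6.52
ee_pos: [652.0, -49.4, 110.4]
tool_rot: [[0.064, 0.954, -0.292], [0.998, -0.062, 0.019], [-0.0, -0.292, -0.956]]
contact_force: [0.4, 0.2, -1.4]
grip_width: 9.9
finger_force: 40.0
```

Request:
jog_arm:
  plan:
    - {"tx":0,"ty":0.6,"tz":1.9,"wx":0,"wy":0,"wz":0,"fingers":0}
    - {"tx":0,"ty":0.9,"tz":2.9,"wx":0,"wy":0,"wz":0,"fingers":0}
    - {"tx":0,"ty":1.2,"tz":3.8,"wx":0,"wy":0,"wz":0,"fingers":0}
    - {"tx":0,"ty":1.2,"tz":3.8,"wx":0,"wy":0,"wz":0,"fingers":0}

```text
t: 7.02
ee_pos: [651.9, -49.4, 106.2]
tool_rot: [[0.065, 0.954, -0.292], [0.998, -0.062, 0.019], [0.0, -0.293, -0.956]]
contact_force: [0.3, -0.4, -2.5]
grip_width: 9.4
finger_force: 40.0
```

Request:
jog_arm:
  plan:
    - {"tx":0,"ty":3.3,"tz":-1,"wx":0,"wy":0,"wz":0,"fingers":0}
    - {"tx":0,"ty":6.7,"tz":-2,"wx":0,"wy":0,"wz":0,"fingers":0}
    - {"tx":0,"ty":7.1,"tz":-0.9,"wx":0,"wy":0,"wz":0,"fingers":0}
    - {"tx":0,"ty":7.1,"tz":-0.9,"wx":0,"wy":0,"wz":0,"fingers":0}

```text
t: 7.52
ee_pos: [659.6, -49.9, 105.8]
tool_rot: [[0.064, 0.955, -0.29], [0.998, -0.062, 0.019], [-0.0, -0.291, -0.957]]
contact_force: [1.8, -0.8, 3.4]
grip_width: 9.5
finger_force: 40.7
```

Request:
jog_arm:
  plan:
    - {"tx":0,"ty":1,"tz":-0.3,"wx":0,"wy":0,"wz":0,"fingers":0}
    - {"tx":0,"ty":2,"tz":-0.6,"wx":0,"wy":0,"wz":0,"fingers":0}
    - {"tx":0,"ty":2,"tz":-0.6,"wx":0,"wy":0,"wz":0,"fingers":0}

```text
t: 7.9
ee_pos: [660.5, -50.0, 105.6]
tool_rot: [[0.064, 0.954, -0.293], [0.998, -0.062, 0.019], [-0.0, -0.294, -0.956]]
contact_force: [-1.4, 0.0, 5.4]
grip_width: 9.5
finger_force: 41.1
```

```bash
python3 look.py 5 side scene; python3 plate.py 5 side scene
python3 - <<'E'
import cv2,numpy as np
a=cv2.imread('pics/side_5.png')[120:280,240:440];b=cv2.imread('pics/scene_5.png')[180:340,180:380]
cv2.imwrite('pics/c5.png',cv2.resize(np.hstack([a,b]),(800,320),interpolation=2))
E
```

```text
7.9 [660.5 -50.  105.6] [[0.064, 0.954, -0.293], [0.998, -0.062, 0.019], [-0.0, -0.294, -0.956]] [-0.17  0.88  0.4   1.39 -0.03  1.47] 9.514202570356984 [-1.4  0.   5.4]
side 1394
 tool x [-58.3  56.6] y [-6.2 -3.1 12.9] z [-36.1  73.8]
 face y= [ 0.0181  0.0065 -3.4819] 880 0.73
  -42 -30 z [-36.4  73.7]
  -30 -21 z [-36.   73.3]
  21 30 z [-21.7  73.4]
  30 42 z [-26.7  73.2]
scene 691
 tool x [-59.6  59.2] y [-1.7  8.8 13.9] z [-37.1  35.5]
 face y= [3.5000e-03 2.7110e-01 4.5114e+00] 392 0.63
  -42 -30 z [-37.3  34.1]
  -30 -21 z [ 9.  34.1]
  21 30 z [17.9 34.4]
  30 42 z [-35.2  33.6]
```

View pics/c5.png

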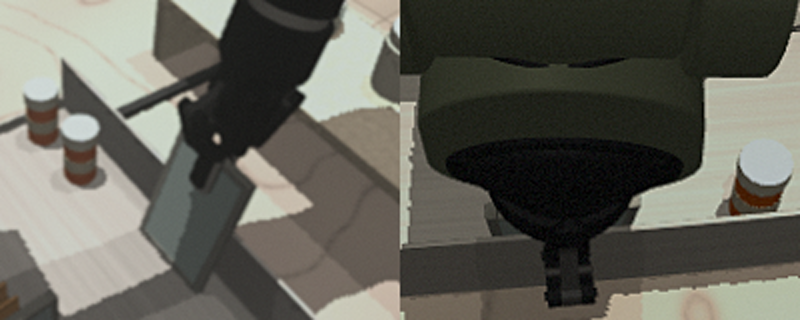

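The mirror stands on the floor against the wall, its left edge at (150,230) and foot at (195,285) in the crop, and the force shows both contacts. Next I'll push 1 mm more and then release gently.

Request:
jog_arm:
  plan:
    - {"tx":0,"ty":1,"tz":-0.3,"wx":0,"wy":0,"wz":0,"fingers":0}
    - {"tx":0,"ty":1,"tz":-0.3,"wx":0,"wy":0,"wz":0,"fingers":0}
  force: 20

```text
t: 8.25
ee_pos: [660.8, -50.0, 105.5]
tool_rot: [[0.064, 0.954, -0.294], [0.998, -0.062, 0.019], [-0.0, -0.295, -0.955]]
contact_force: [-1.6, 1.3, 6.9]
grip_width: 9.7
finger_force: 41.0
```

Request:
jog_arm:
  plan:
    - {"tx":0,"ty":0,"tz":0,"wx":0,"wy":0,"wz":0,"fingers":0.13}
    - {"tx":0,"ty":0,"tz":0,"wx":0,"wy":0,"wz":0,"fingers":0.18}
    - {"tx":0,"ty":0,"tz":0,"wx":0,"wy":0,"wz":0,"fingers":0.25}
    - {"tx":0,"ty":0,"tz":0,"wx":0,"wy":0,"wz":0,"fingers":0.32}
    - {"tx":0,"ty":0,"tz":0,"wx":0,"wy":0,"wz":0,"fingers":0.4}

```text
t: 8.88
ee_pos: [662.1, -50.0, 105.0]
tool_rot: [[0.065, 0.954, -0.292], [0.998, -0.062, 0.019], [0.0, -0.292, -0.956]]
contact_force: [0.0, -0.7, 0.7]
grip_width: 33.9
finger_force: 0.0
```

```bash
python3 look.py 6 side; python3 plate.py 6 side
```

```text
8.875 [662.1 -50.  105. ] [[0.065, 0.954, -0.292], [0.998, -0.062, 0.019], [0.0, -0.292, -0.956]] [-0.17  0.88  0.41  1.39 -0.03  1.47] 33.939578547747814 [ 0.  -0.7  0.7]
side 1335
 tool x [-58.6  57.4] y [-7.7 -4.6 12.8] z [-36.2  73.6]
 face y= [ 2.0100e-02  8.0000e-04 -4.8371e+00] 809 0.8
  -42 -30 z [-36.   73.6]
  -30 -21 z [-36.6  73.2]
  21 30 z [-12.2  72.9]
  30 42 z [-13.   73.5]
```

Released, and the mirror holds its lean. Next I'll withdraw along the tool axis.

Request:
jog_arm:
  plan:
    - {"tx":0,"ty":0,"tz":-8,"wx":0,"wy":0,"wz":0,"fingers":0.4}
    - {"tx":0,"ty":0,"tz":-25,"wx":0,"wy":0,"wz":0,"fingers":0.4}
    - {"tx":0,"ty":0,"tz":-50,"wx":0,"wy":0,"wz":0,"fingers":0.4}
    - {"tx":0,"ty":0,"tz":-80,"wx":0,"wy":0,"wz":0,"fingers":0.4}
    - {"tx":0,"ty":0,"tz":-110,"wx":0,"wy":0,"wz":0,"fingers":0.4}

```text
t: 9.55
ee_pos: [694.5, -52.1, 211.9]
tool_rot: [[0.064, 0.955, -0.291], [0.998, -0.062, 0.019], [-0.0, -0.292, -0.957]]
contact_force: [0.4, -0.8, -0.3]
grip_width: 34.1
finger_force: 0.0
```

```bash
python3 look.py 7 side wrist; python3 - <<'E'
from h import *
for n in("side","wrist"):
    z=np.load(n+"_7.npz");P=cloud(z['d'],z);Q=P[z['d']>0];x,y,h=Q.T
    s=Q[(x>610)&(x<700)&(y>-110)&(y<10)&(h>88)&(h<150)]
    print(n,len(s),s.min(0).round(1),s.max(0).round(1))
    w=x-.0654*(y+50)-660
    g=np.c_[w,y,h][(w>-45)&(w<20)&(y>-85)&(y<-15)&(h>25)&(h<130)]
    if n=="side":
        A=np.c_[g[:,1],g[:,2],np.ones(len(g))]
        for _ in range(5):
            c=np.linalg.lstsq(A,g[:,0],rcond=None)[0];k=abs(g[:,0]-A@c)<3;
            c=np.linalg.lstsq(A[k],g[k,0],rcond=None)[0]
        print('front: w=',c,np.degrees(np.arctan(c[1])),k.sum())
    for nm,a in(('small',(y<-30)&(y>-90)&(h>88)),('org',(y>35)&(y<90)&(h>88))):
        s=Q[a&(x>390)&(x<530)&(h<115)]
        if len(s)>20:print(nm,cv2.minAreaRect(s[:,:2].astype(np.float32)))
E
```

```text
9.55 [694.5 -52.1 211.9] [[0.064, 0.955, -0.291], [0.998, -0.062, 0.019], [-0.0, -0.292, -0.957]] [-0.17  0.93  0.77  1.7  -0.03  1.47] 34.07519861225396 [ 0.4 -0.8 -0.3]
side 1340 [647.1 -95.1  88. ] [680.3  -4.6 143.1]
front: w= [ 2.09784319e-02  3.06296748e-01 -3.35605857e+01] 17.0296561051536 1599
small ((458.8370056152344, -62.723915100097656), (70.69805145263672, 11.296106338500977), 2.2528765201568604)
org ((452.3100891113281, 48.23219680786133), (74.51695251464844, 13.585681915283203), 2.421804189682007)
wrist 1689 [653.6 -95.6  88.2] [679.1  -4.6 142.2]
small ((458.6892395019531, -63.350929260253906), (71.5146484375, 10.874516487121582), 2.5148465633392334)
org ((452.36785888671875, 48.505008697509766), (76.31038665771484, 13.718379974365234), 2.094749689102173)
```

View pics/side_7.png

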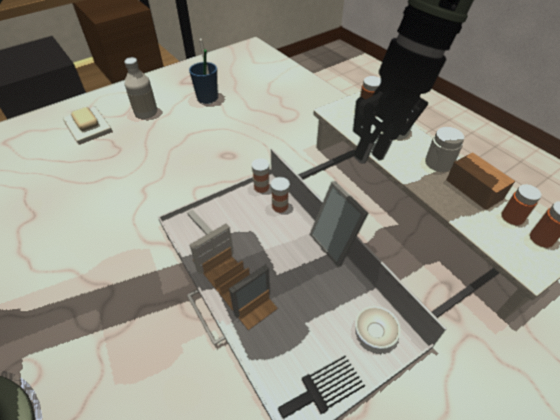

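The mirror leans steadily at 17.0° against the wall at (337,222). The rack items are unmoved and the arm is clear.

```bash
python3 -c "
from workcell import manip
print(manip.sign_off())"
```

```text
the job is handed in; nothing more can be done
None
```

I handed the job in with the larger mirror leaning 17° on the middle of the tray's back wall; the small mirror and organiser were unmoved in their slots and the arm was clear (9.6 s of 38 s used). The sign-off returned no verdict.

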